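Cover the pot with its flat wooden lid

ROBOT

A 7-joint arm with a two-finger parallel gripper is mounted at the origin on a cart in front of the work surface, level with it; the furniture and walls round the work are solid. World frame = base frame: x ahead of the robot, y to its left, z up, the work surface at z = 0. Lengths are in m, angles in rad, forces in N, time in s.
With the tool pointing down it reaches from about 0.35 to 0.775 m from the base axis. Payload 3.1 kg.
Tool frame: the origin (TCP) lies midway between the tips of the shut fingers; the grasp point (between the pads) lies 19 mm behind it (r.hold_point_z is the z of the grasp point in the tool frame, in m); z points along the fingers, y is the line along which they close (so a half turn about z gives the same grasp; the last joint's range is limited). The gripper opens to 85 mm and grips with 20 to 120 N. Pads are 22 mm wide; open, the fingers measure 114 mm over their backs; the gripper's body (76 mm by 85 mm) begins 54 mm behind the grasp point. The pads swing forward as they close: fully open they stand 13 mm farther back than shut.
Start: joints at [1.169, 0.311, 0.014, 1.512, -0.004, 1.319, -0.027], TCP at [0.194, -0.515, 0.231] pointing down, gripper open.
Joint ranges: [-2.7, 2.7], [-0.3, 1.91], [-1.27, 1.3], [0.12, 2.57], [-1.44, 4.58], [0.2, 2.03], [-3.05, 3.05]. Speed limits (rad/s): [2.79, 2.79, 3.14, 3.14, 3.14, 3.14, 3.14].

INTERFACE

Orientations are given as a rotation vector (axis times angle).
In Python, from cell import r gives the robot as it stands.
- The arm moves only by the tool step_arm, never from a script. Its argument "plan" is a list of rows, each a list of 7 numbers: the shift along the tool's x, y, z as a fraction of full scale, then the turn, a rotation vector about the tool's x, y, z as a fraction of full scale, then the gripper command: -1 is fully open, 1 is shut, values between are in proportion. A call has 1 to 20 rows; each row shifts and turns the commanded pose from where the row before left it, along the tool's axes as they then stand; what a row does not reach is not made up. Full scale, the value 1, is 1 m for a shift and pi/2 rad for a turn. A row lasts 1/8 s, in which the tool goes at most 62.5 mm and 10.7 degrees, less where a joint would pass 70% of its speed; a pose out of reach is approached as far as the arm can. A call with a number of a shift or a turn outside -1 to 1 is refused whole. A call with a gripper value outside its range is refused whole. The fingers move at their own pace and stop on an object; the grip force is fixed at half the most. Time passes only in rows, so rows that do not move let the fingers close. It gives the time, the measured TCP pose, the force, the opening and the grip force at its end, in the units of the state.
- r.read_state(): the state, without advancing time (a new reading comes with each control period).
- r.camera(name): name is "scene" or "side" or "wrist"; returns a dict with "color" (384x512x3 uint8, red, green, blue), "K" (3x3 intrinsics, pixels), "D" ([k1, k2, p1, p2, k3] as OpenCV has them; the pictures are not rectified), "R" (3x3) and "t" (3): a world point X has camera coordinates R X + t. Camera axes: x right, y down, z forward; pixel columns grow to the right and rows downward; lengths in m; the calibration is good to about 2 mm. A picture is of the moment at which its call begins. There is no depth.
- r.hand_in(): hands the job in; it is judged then, once.
Trained networks look in the newest picture that a camera, given by its name, has taken for a name from the list of things; names that differ only in an ending like _2 or _b are one class to them, and where a whole thing is asked for, a point or a joint stands for the part that bears it (a point fixed in the world has none). Each returns a list of dicts, best first, with "confidence" (0 to 1); they miss things now and then, are a little off and sometimes report something else, mostly with a low value. They report only what shows in the picture. A call takes as long as a camera call.
- r.silhouettes(thing, camera): "mask" (384x512 bool, what is visible of it) and "extent" ([left, top, width, height] as shares, 0 to 1, of the picture: columns of its width, rows of its height, round what is visible of it).
- r.mark_of(thing, camera): "position" ([column, row] as shares, 0 to 1, of the picture: columns of its width, rows of its height: a listed point, or the origin of a listed thing).
The state is a dict: "time": time; "joint_pos": joint angles; "joint_velocities": joint speeds; "tau": joint torques, N m; "ee_pos": TCP position; "eef_rot": TCP orientation; "contact_force": force on the tool from outside, world axes, zero at the start; "wrist_torque": the same for the moment, N m; "gripper_width": opening from 0.0 (shut) to 1.0 (fully open); "grip_force": force on a finger pad.
Only numpy, scipy, OpenCV 4.12 (cv2) and the standard library are available. Lean on these libraries where they do the work, as an engineer would, in place of code of your own. Each camera call takes 0.05 s, during which the arm holds its last target. There are 200 camera calls.

TASK

Cover the cream pot with the flat wooden lid. The lid lies too flat on the chopping block to be picked up there, so slide it along the block, without lifting it, until its tab sticks out over the block's right-hand edge, then pinch the tab, and lay the lid flat and centred on the pot so that the mouth is closed, and let go. Do not drop the lid on the worktop, and leave the pot and the green bowl standing where they are.

Things in the scene. Friction and masses are not known exactly. Their poses are not given: they have to be found in the camera images.
- block: Dark wooden chopping block with a lighter stripe along two edges, fixed, 180 (x) x 240 (y) x 45 mm, on the worktop. Origin: centre of its underside; top at +45 mm. Its right-hand edge (as the robot sees it), over which the lid is to be slid, is the side at its own y = -120 mm, parallel to its x. Its yaw varies from -0.25 to 0.1 rad.
- lid_center (a point): Centre of the loose pale wooden lid's disc, half-way up. A flat disc 128 mm across, 5 mm thick, with a tab 34 mm wide reaching to 118 mm from the centre along the lid's -y; z up; 60 to 130 g. It starts wholly on the block, its tab within 0.15 rad of square to the right-hand edge, ending 10 to 50 mm inside it. It slides easily: a fingertip pressed on the disc with 5 to 10 N drags it along.
- lid_tab (a point): Point on the lid's tab 92 mm from the disc's centre, half-way up its thickness: a good place to pinch the tab across its 34 mm width. Same axes as the lid.
- pot: Loose cream stoneware pot, open, round, 97 mm across the rim, 70 mm high, narrower at the foot, 0.26 kg. Origin: centre of its underside, z up. It stands on the worktop in front of the dish rack (fixed, 105 mm high, nearest side at about world x = 0.54, left end at y = 0.21), right of the block.
- bowl: Loose green bowl, 130 mm across, 56 mm high, a bystander. Origin: centre of its underside. It and the pot may stand either way round.

How it is judged:
By the outcome, as a careful person would: the job done as asked, in the order asked, and still so for the second after the job is handed in, with the robot touching nothing.
It also fails if it takes over 54 s, if anything falls off the work surface, if the arm or the gripper's body presses on something with over 40 N, if the wrist force passes 120 N, or if a joint passes its speed limit or range.

## Working session

There is one attempt and no reset: what is moved stays moved. The work goes in short steps, Python scripts to look and compute and a tool call to move; the robot and the scene stay as the last step left them, time stands still between calls to the robot, and variables do not carry over. Pictures are saved under pics/ and viewed, at most 10 in all, crops included, and the job is handed in when it is done.

Besides the shell and the picture viewer there is one more tool, called after "Request:" as name([rows], argument=value, ...), one row to a line, values as JSON. step_arm: Moves the arm, as the interface text tells. Shift numbers are shares of 1 m and turn numbers shares of pi/2 rad, none past 1 either way. Its arguments: {"type":"object","properties":{"plan":{"type":"array"}},"required":["plan"]}

```bash
ls; mkdir -p pics
cat > h.py <<'E'
import numpy as np, cv2
from cell import r
from scipy.spatial.transform import Rotation as Ro
def ray(c,px):
    p=cv2.undistortPoints(np.array([[px]],float),c["K"],c["D"])[0,0]
    R=np.array(c["R"]);t=np.array(c["t"])
    return -R.T@t, R.T@np.array([p[0],p[1],1])
def onz(c,px,z):
    o,d=ray(c,px); return o+d*(z-o[2])/d[2]
def proj(c,X):
    return cv2.projectPoints(np.array(X,float).reshape(-1,3),cv2.Rodrigues(np.array(c["R"]))[0],np.array(c["t"],float),c["K"],c["D"])[0][:,0]
def fix(c):
    for k in "KDRt": c[k]=np.array(c[k],float)
    return c
def cam(n): return fix(r.camera(n))
def mark(n,thing):
    return [(np.array(m["position"])*[512,384],round(m["confidence"],2)) for m in r.mark_of(thing,n)[:2]]
E
python3 - <<'E'
from h import *
ims=[]
for n in ("scene","side"):
    c=cam(n); ims.append(c["color"][:,:,::-1])
    print(n,-c["R"].T@c["t"])
    for th,z in (("block",0),("lid_center",.0475),("lid_tab",.0475),("pot",0),("bowl",0)):
        for p,cf in mark(n,th): print(th,p.round(1),cf,onz(c,p,z).round(4))
cv2.imwrite("pics/a.png",np.vstack(ims)[:, :]) if 0 else [cv2.imwrite(f"pics/a{i}.png",m) for i,m in enumerate(ims)]
s=r.read_state();print(s["ee_pos"],s["eef_rot"],s["contact_force"],s["time"],r.hold_point_z)
print(Ro.from_rotvec(s["eef_rot"]).as_matrix().round(3))
E
```

```text
pics
scene [-0.21915927  0.63593263  0.94028197]
block [147.2 260.9] 0.73 [0.5099 0.4247 0.    ]
lid_center [134.5 252.9] 0.67 [0.5146 0.4481 0.0475]
lid_tab [167.3 236.2] 0.78 [0.5087 0.3561 0.0475]
lid_tab [134.4 250.6] 0.26 [0.5212 0.4448 0.0475]
pot [291.  189.6] 0.85 [ 0.4686 -0.0298  0.    ]
pot [146.3 261.3] 0.63 [0.5102 0.4273 0.    ]
bowl [335.7 162.9] 0.73 [ 0.4673 -0.2149  0.    ]
side [ 0.50612621 -0.93868777  0.78314356]
block [278.  157.9] 0.89 [0.5098 0.4297 0.    ]
lid_center [277.8 143.8] 0.76 [0.508  0.4524 0.0475]
lid_center [278.2 158.1] 0.33 [0.5103 0.3454 0.0475]
lid_tab [278.9 154. ] 0.74 [0.5125 0.375  0.0475]
lid_tab [263.7 239.2] 0.54 [ 0.4748 -0.0901  0.0475]
pot [266.6 235.4] 0.85 [ 0.4806 -0.0184  0.    ]
bowl [254.  279.3] 0.7 [ 0.4538 -0.192   0.    ]
[ 0.19366878 -0.51478784  0.23132612] [ 3.09084158e+00  5.62180007e-01 -2.18239668e-05] [ 0.49292572 -0.40862091 -0.00662872] 0.6 -0.0187
[[ 0.936  0.352 -0.   ]
 [ 0.352 -0.936 -0.   ]
 [-0.     0.    -1.   ]]
```

View pics/a0.png

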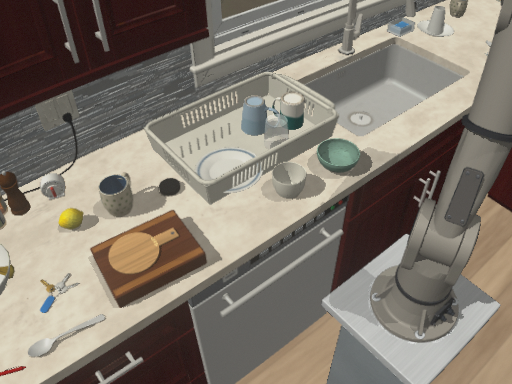

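View pics/a1.png

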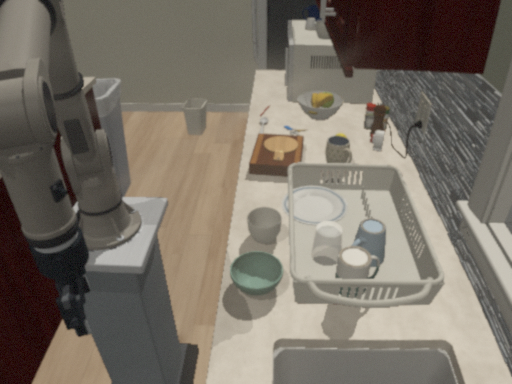

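The scene view shows the lid on the block at about (134,253) with its tab ending at (178,236), the pot at (290,180), the bowl right of it at (338,155) and the rack behind. The side view agrees: lid at (280,147), pot at (265,225), bowl at (256,272). Next I'll fit the outlines.

```bash
cat >> h.py <<'E'
from scipy.optimize import minimize
from scipy.spatial import ConvexHull
def lidpts(x,y,a,z=.0475):
    th=np.linspace(0,2*np.pi,60); P=[np.c_[.064*np.cos(th),.064*np.sin(th),0*th+h] for h in(-.0025,.0025)]
    T=[np.array([[-.017,-.05,h],[.017,-.05,h],[.017,-.118,h],[-.017,-.118,h]]) for h in(-.0025,.0025)]
    R=Ro.from_euler("z",a).as_matrix()
    f=lambda Q:np.vstack(Q)@R.T+[x,y,z]
    return [f(P),f(T)]
def boxpts(x,y,a):
    Q=np.array([[i,j,k] for i in(-.09,.09) for j in(-.12,.12) for k in(0,.045)])
    return [Q@Ro.from_euler("z",a).as_matrix().T+[x,y,0]]
def potpts(x,y):
    th=np.linspace(0,2*np.pi,60); return [np.vstack([np.c_[x+q*np.cos(th),y+q*np.sin(th),0*th+z] for q,z in((.0485,.07),(.03,0))])]
def render(c,parts):
    m=np.zeros((384*4,512*4),np.uint8)
    for P in parts:
        h=cv2.convexHull(((proj(c,P)+.5)*4*16).astype(np.int32)); cv2.fillConvexPoly(m,h,1,shift=4)
    return cv2.resize(m*255.,(512,384),interpolation=cv2.INTER_AREA)/255
def fit(views,gen,x0):
    def cost(p):
        s=0
        for c,m in views:
            g=render(c,gen(*p)); s+=np.abs(g-m).sum()/m.sum()
        return s
    n=len(x0); S=np.vstack([x0]+[np.array(x0)+np.eye(n)[i]*(.015 if i<2 else .1) for i in range(n)])
    o=minimize(cost,x0,method="Nelder-Mead",options=dict(initial_simplex=S,xatol=2e-4,fatol=1e-4))
    return o.x.round(4),round(o.fun,3)
def sil(n,th):
    q=r.silhouettes(th,n); return [(np.array(s["mask"],float),round(s["confidence"],2)) for s in q]
E
python3 - <<'E'
from h import *
V={}
for n in ("scene","side"):
    c=cam(n)
    for th in ("lid_center","block","pot"):
        q=sil(n,th)
        if q: V.setdefault(th,[]).append((c,q[0][0])); print(n,th,[(k,int(m.sum())) for m,k in q])
G=dict(lid_center=(lidpts,[.512,.45,0]),block=(boxpts,[.51,.427,0]),pot=(potpts,[.475,-.025]))
for th,(g,x0) in G.items():
    for w in (V[th],V[th][:1],V[th][1:]):
        if w: print(th,*fit(w,g,x0))
E
```

```text
scene lid_center [(0.56, 1810)]
scene block [(0.82, 4560)]
scene pot [(0.83, 965)]
side lid_center [(0.77, 555)]
side block [(0.72, 1371)]
side pot [(0.88, 1010)]
lid_center [ 0.5202  0.4518 -0.0912] 0.173
lid_center [ 0.5198  0.447  -0.0939] 0.085
lid_center [ 0.5194  0.4553 -0.0871] 0.047
block [ 0.5077  0.4219 -0.0892] 1.033
block [ 0.5088  0.4213 -0.0918] 0.445
block [ 0.5074  0.4248 -0.0883] 0.579
pot [ 0.4722 -0.0192] 0.184
pot [ 0.4714 -0.0187] 0.074
pot [ 0.4743 -0.0214] 0.084
```

Request:
step_arm([
  [0,0,0,0,0,-0.118,1],
  [0,0,0,0,0,-0.118,1],
  [0,0,0,0,0,-0.118,1],
  [0,0,0,0,0,-0.118,1],
  [0,0,0,0,0,-0.118,1],
  [0,0,0,0,0,-0.118,1],
  [0.053,0.021,0.003,0,0,0,1],
  [0.053,0.021,0.003,0,0,0,1],
  [0.053,0.021,0.003,0,0,0,1],
  [0.053,0.021,0.003,0,0,0,1],
  [0.053,0.021,0.003,0,0,0,1],
  [0.053,0.021,0.003,0,0,0,1],
  [0.053,0.021,0.003,0,0,0,1],
  [0.053,0.021,0.003,0,0,0,1],
  [0.053,0.021,0.003,0,0,0,1],
  [0.053,0.021,0.003,0,0,0,1],
])

```text
time: 3.0
ee_pos: [0.4558, -0.0068, 0.2016]
eef_rot: [2.328, 2.107, 0.001]
contact_force: [1.1, -1.5, -0.7]
gripper_width: -0.002
grip_force: 0.0
```

Request:
step_arm([
  [0.0577,0.0023,0.009,0,0,0.0,1],
  [0.0577,0.0023,0.009,0,0,0,1],
  [0.0577,0.0023,0.009,0,0,0,1],
  [0.0577,0.0023,0.009,0,0,0,1],
  [0.0577,0.0023,0.009,0,0,0,1],
  [0.0577,0.0023,0.009,0,0,0,1],
  [0.0577,0.0023,0.009,0,0,0,1],
  [0.0577,0.0023,0.009,0,0,0,1],
  [0,0,0,0,0,0,1],
])

```text
time: 4.12
ee_pos: [0.5146, 0.4553, 0.1265]
eef_rot: [-2.316, -2.114, 0.004]
contact_force: [-0.4, -0.9, -0.0]
gripper_width: -0.002
grip_force: 0.0
```

Run:
```python
from h import *
c=cam("wrist"); cv2.imwrite("pics/w1.png",c["color"][:,:,::-1])
q=sil("wrist","lid_center"); print([(k,int(m.sum())) for m,k in q])
if q: print(*fit([(c,q[0][0])],lidpts,[.52,.45,-.09]))
q=sil("wrist","block"); print([(k,int(m.sum())) for m,k in q])
print(-c["R"].T@c["t"], r.read_state()["contact_force"],r.read_state()["ee_pos"])
```

```text
[(0.9, 17844)]
[ 0.5181  0.4475 -0.0491] 0.248
[(0.73, 25460)]
[0.52293448 0.53644217 0.26911397] [ 0.36009593 -0.22877692  0.03544143] [0.51935554 0.44842777 0.1290064 ]
```

View pics/w1.png

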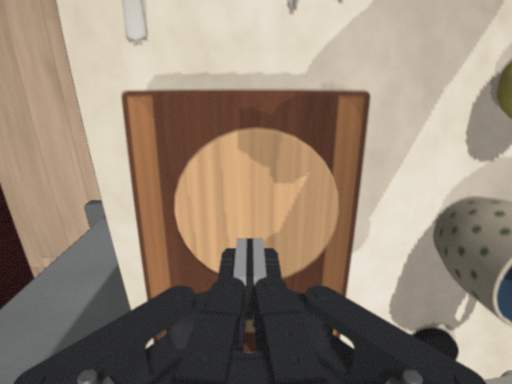

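The wrist view shows the lid disc centred near (256,203), wholly on the block, with the tab hidden under the shut fingers. The tool is above the disc's centre, so I'll descend.

Request:
step_arm([
  [0,0,0.05,0,0,0,1],
  [0,0,0.022,0,0,0,1],
  [0,0,0.005,0,0,0,1],
  [0,0,0.001,0,0,0,1],
  [0,0,0.001,0,0,0,1],
  [0,0,0,0,0,0,1],
])

```text
time: 5.03
ee_pos: [0.5193, 0.4499, 0.0516]
eef_rot: [2.329, 2.109, 0.003]
contact_force: [-0.9, -0.3, 0.2]
gripper_width: 0.002
grip_force: 0.0
```

Request:
step_arm([
  [0,0,0.001,0,0,0,1],
  [0,0,0.001,0,0,0,1],
  [0,0,0,0,0,0,1],
])

```text
time: 5.4
ee_pos: [0.5192, 0.4501, 0.0503]
eef_rot: [2.328, 2.109, 0.003]
contact_force: [-1.1, -2.3, 6.2]
gripper_width: 0.0
grip_force: 3.2
```

Request:
step_arm([
  [0,0,0.0005,0,0,0,1],
  [-0.005,0,0,0,0,0,1],
  [-0.007,0,0,0,0,0,1],
  [-0.008,0,0,0,0,0,1],
  [0,0,0,0,0,0,1],
])

```text
time: 6.02
ee_pos: [0.5178, 0.4307, 0.0503]
eef_rot: [-2.329, -2.108, -0.006]
contact_force: [-0.7, -0.2, 7.5]
gripper_width: -0.002
grip_force: 3.5
```

```bash
cat > m.py <<'E'
from h import *
import sys
z=float(sys.argv[4])
V=[]
for n in ("scene","side"):
    c=cam(n); q=sil(n,"lid_center")
    if q:
        V.append((c,q[0][0])); print(n,[(k,int(m.sum())) for m,k in q],*fit(V[-1:],lambda *p:lidpts(*p,z=z),[float(v) for v in sys.argv[1:4]]))
    for th in("lid_tab","lid_center"):print(th,[(onz(c,p,z).round(3),k) for p,k in mark(n,th)])
s=r.read_state();print(s["ee_pos"].round(4) if hasattr(s["ee_pos"],"round") else s["ee_pos"],s["contact_force"],s["time"])
E
python3 m.py .517 .43 -.09 .0475
```

```text
scene [(0.89, 1631)] [ 0.5174  0.4302 -0.0826] 0.198
lid_tab [(array([0.52 , 0.331, 0.047]), 0.81)]
lid_center [(array([0.515, 0.431, 0.047]), 0.82)]
side [(0.72, 532)] [ 0.5163  0.4373 -0.0846] 0.149
lid_tab [(array([0.506, 0.372, 0.047]), 0.75)]
lid_center [(array([0.506, 0.427, 0.047]), 0.85)]
[0.5177 0.4307 0.0502] [-1.200816   -1.66680832  6.39575994] 6.425
```

The lid follows the finger. I'll continue for 66 mm.

Request:
step_arm([
  [-0.006,0,0,0,0,0,1],
  [-0.008,0,0,0,0,0,1],
  [-0.009,0,0,0,0,0,1],
  [-0.009,0,0,0,0,0,1],
  [-0.009,0,0,0,0,0,1],
  [-0.009,0,0,0,0,0,1],
  [-0.009,0,0,0,0,0,1],
  [-0.007,0,0,0,0,0,1],
  [0,0,0,0,0,0,1],
])

```text
time: 7.55
ee_pos: [0.5115, 0.3651, 0.0502]
eef_rot: [2.329, 2.109, 0.007]
contact_force: [-1.0, -0.1, 7.6]
gripper_width: 0.001
grip_force: 3.7
```

```bash
python3 m.py .511 .365 -.09 .0475
```

```text
scene [(0.93, 1543)] [ 0.5109  0.3649 -0.0823] 0.215
lid_tab [(array([0.504, 0.27 , 0.047]), 0.97), (array([0.512, 0.367, 0.047]), 0.32)]
lid_center [(array([0.509, 0.364, 0.047]), 0.89)]
side [(0.66, 581)] [ 0.5106  0.3685 -0.0725] 0.151
lid_tab [(array([0.509, 0.277, 0.047]), 0.97), (array([ 0.456, -0.245,  0.047]), 0.28)]
lid_center []
[0.5115 0.3651 0.0502] [ 0.24875535 -0.70327953  7.77955469] 7.95
```

Request:
step_arm([
  [0,0,-0.01,0,0,0,1],
  [0,0,-0.04,0,0,0,1],
  [0,0,-0.03,0,0,0,-1],
  [-0.045,0.001,0,0,0,0,-1],
  [-0.046,0,0,0,0,0,-1],
  [0,0,0,0,0,0,-1],
])

```text
time: 8.7
ee_pos: [0.5034, 0.2675, 0.1273]
eef_rot: [2.333, 2.099, -0.006]
contact_force: [0.3, 0.7, -0.1]
gripper_width: 0.847
grip_force: 0.0
```

```bash
python3 m.py .511 .366 -.08 .0475
python3 - <<'E'
from h import *
c=cam("wrist"); im=c["color"][:,:,::-1].copy()
q=sil("wrist","lid_center"); print([(k,int(m.sum())) for m,k in q])
if q: print(*fit([(c,q[0][0])],lidpts,[.511,.366,-.08]))
print([(onz(c,p,.0475).round(4),k,p) for p,k in mark("wrist","lid_tab")])
for P,col in zip(lidpts(.511,.366,-.08),((0,0,255),(0,255,0))): cv2.polylines(im,[cv2.convexHull(proj(c,P).astype(np.float32)).astype(int)],True,col)
cv2.polylines(im,[proj(c,boxpts(.5077,.4219,-.09)[0][[1,3,7,5]]).astype(int)],True,(255,0,0))
cv2.imwrite("pics/w2.png",im)
s=r.read_state();print(s["ee_pos"],s["eef_rot"])
E
```

```text
scene [(0.56, 1844)] [ 0.511   0.3654 -0.0947] 0.037
lid_tab [(array([0.497, 0.275, 0.047]), 0.7)]
lid_center [(array([0.517, 0.365, 0.047]), 0.91)]
side [(0.8, 655)] [ 0.5107  0.3679 -0.0929] 0.054
lid_tab [(array([0.507, 0.278, 0.047]), 0.68)]
lid_center []
[0.5019 0.2746 0.1278] [-0.5053064   0.39624263 -0.04741896] 9.1
[(0.9, 28957)]
[ 0.5108  0.3638 -0.0838] 0.021
[(array([0.5049, 0.2704, 0.0475]), 0.69, array([253.696 , 204.5952]))]
[0.50212814 0.27380971 0.12767817] [-2.32718038e+00 -2.10992771e+00  7.30016505e-05]
```

View pics/w2.png

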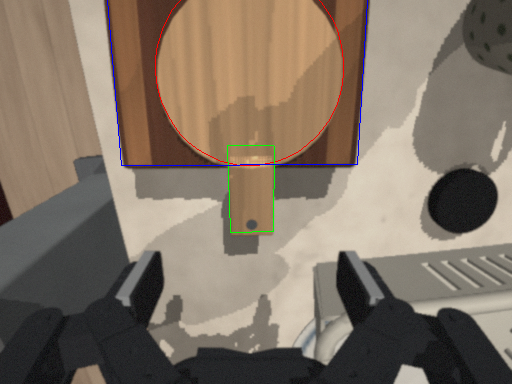

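The outlines match: the tab at (251,190) sticks out past the block's edge, which is at row 165, and sits centred between the fingers. I'll go down and pinch it.

Request:
step_arm([
  [0,0,0.03,0,0,0,-0.5],
  [0,0,0.04,0,0,0,-0.5],
  [0,0,0.02,0,0,0,-0.5],
  [0,0,0.008,0,0,0,-0.5],
  [0,0,0,0,0,0,-0.5],
  [0,0,0,0,0,0,0.0],
  [0,0,0,0,0,0,0.5],
  [0,0,0,0,0,0,1],
  [0,0,0,0,0,0,1],
  [0,0,0,0,0,0,1],
])

```text
time: 10.5
ee_pos: [0.5031, 0.2738, 0.0309]
eef_rot: [2.328, 2.109, 0.003]
contact_force: [-1.0, -1.2, 5.9]
gripper_width: 0.381
grip_force: 59.2
```

Request:
step_arm([
  [0,0,-0.005,0,0,0,1],
  [0,0,-0.015,0,0,0,1],
  [0,0,-0.03,0,0,0,1],
  [0,0,-0.04,0,0,0,1],
  [0,0,-0.04,0,0,0,1],
  [0,0,-0.02,0,0,0,1],
  [0,-0.02,0,0,0,0,1],
  [0,-0.04,0,0,0,0,1],
  [0,-0.03,0,0,0,0,1],
  [0,0,0,0,0,0,1],
])

```text
time: 11.75
ee_pos: [0.4097, 0.2829, 0.1804]
eef_rot: [2.323, 2.114, -0.002]
contact_force: [0.3, 0.1, -0.6]
gripper_width: 0.38
grip_force: 59.7
```

Request:
step_arm([
  [0,0,0,0,0,0.06,1],
  [0,0,0,0,0,0.1,1],
  [0,0,0,0,0,0.11,1],
  [0,0,0,0,0,0.11,1],
  [0,0,0,0,0,0.11,1],
  [0,0,0,0,0,0.11,1],
  [0,0,0,0,0,0.11,1],
  [0,0,0,0,0,0.11,1],
  [0,0,0,0,0,0.11,1],
  [0,0,0,0,0,0.11,1],
  [0,0,0,0,0,0.11,1],
  [0,0,0,0,0,0.09,1],
  [0,0,0,0,0,0.04,1],
  [0,0,0,0,0,0,1],
])

```text
time: 13.5
ee_pos: [0.4134, 0.2819, 0.18]
eef_rot: [-3.028, 0.836, -0.0]
contact_force: [-0.3, -0.2, -0.9]
gripper_width: 0.379
grip_force: 59.7
```

Run:
```python
from h import *
c=cam("wrist"); im=c["color"][:,:,::-1].copy()
s=r.read_state();print(s["ee_pos"],s["eef_rot"],s["gripper_width"],s["contact_force"],s["joint_pos"])
T=Ro.from_rotvec(s["eef_rot"]).as_matrix();print(T.round(3))
g=np.array(s["ee_pos"])+T@[0,0,r.hold_point_z]; print(g)
cx=g+T@[.092,0,0]; a=np.arctan2(T[1,0],T[0,0])-np.pi/2
q=sil("wrist","lid_center"); print([(k,int(m.sum())) for m,k in q])
def gen(x,y,a,z): return lidpts(x,y,a,z)
if q: print([cx[0],cx[1],a,g[2]],*fit([(c,q[0][0])],gen,[cx[0],cx[1],a,g[2]]),*fit([(c,q[0][0])],lambda x,y,a:lidpts(x,y,a,g[2]),[cx[0],cx[1],a]))
for P in lidpts(cx[0],cx[1],a,g[2]): cv2.polylines(im,[cv2.convexHull(proj(c,P).astype(np.float32)).astype(int)],True,(0,0,255))
d=cam("side")["color"][:,:,::-1]
cv2.imwrite("pics/w3.png",cv2.resize(np.hstack([im,d]),(800,300)))
```

```text
[0.41327661 0.28201222 0.17996185] [-3.02838756e+00  8.34905299e-01 -4.06425179e-04] 0.3749456844494312 [ 0.50316448  0.53368492 -1.22136515] [-0.27172147  0.27787066 -0.44373872  1.71368547  0.12789781  1.17833872
 -2.85840489]
[[ 0.859 -0.512  0.   ]
 [-0.512 -0.859  0.   ]
 [ 0.    -0.    -1.   ]]
[0.41327083 0.28200947 0.19866185]
[(0.72, 66940)]
[np.float64(0.49227349420039124), np.float64(0.23486523121399397), np.float64(-2.108817129595392), np.float64(0.19866185021531405)] [ 0.4905  0.2367 -2.0984  0.1929] 0.008 [ 0.4936  0.2349 -2.1006] 0.042h.py:34: RuntimeWarning: invalid value encountered in cast
  h=cv2.convexHull(((proj(c,P)+.5)*4*16).astype(np.int32)); cv2.fillConvexPoly(m,h,1,shift=4)
```

View pics/w3.png

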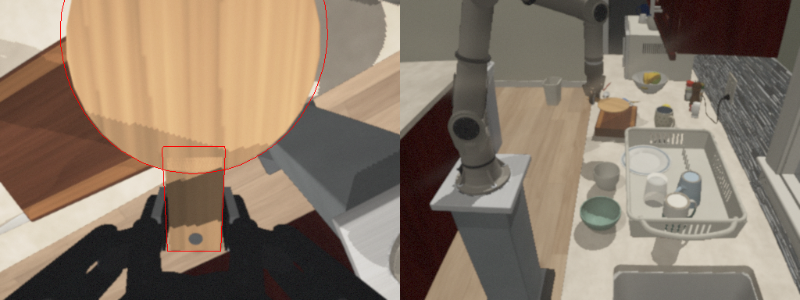

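The lid is held level with its disc up (left half, red model outline). The side view at right shows it clear above the block near (615,105), with pot and bowl undisturbed. I'll move over the pot.

Request:
step_arm([
  [0.01,0.02,0,0,0,0,1],
  [0.02,0.04,0,0,0,0,1],
  [0.025,0.049,0,0,0,0,1],
  [0.025,0.049,0,0,0,0,1],
  [0.02,0.04,0,0,0,0,1],
  [0.011,0.022,0.02,0,0,0,1],
  [0.005,0.009,0.025,0,0,0,1],
  [0,0,0.015,0,0,0,1],
  [0,0,0,0,0,0,1],
])

```text
time: 14.78
ee_pos: [0.3938, 0.0258, 0.119]
eef_rot: [3.028, -0.835, -0.004]
contact_force: [0.9, 0.4, -0.6]
gripper_width: 0.374
grip_force: 59.7
```

```bash
cat > f.py <<'E'
from h import *
import warnings; warnings.filterwarnings("ignore")
s=r.read_state();T=Ro.from_rotvec(s["eef_rot"]).as_matrix();p0=np.array(s["ee_pos"])
print(p0,s["contact_force"],s["joint_pos"][6],s["time"])
# lid in tool frame: lid +y along tool x, lid x along tool y-, z up ; p = centre offset fwd, side, up, pitch(droop+), roll, yaw
def gen(fx,sy,up,pit,roll,yaw):
    out=[]
    B=np.c_[-T[:,1],T[:,0],[0,0,1]]@Ro.from_euler("zxy",[yaw,-pit,roll]).as_matrix()
    for P in lidpts(0,0,0,0): out.append(P@B.T+p0+T@[fx,sy,-up])
    return out
V=[]
for n in ("wrist","scene","side"):
    c=cam(n); q=sil(n,"lid_center")
    if q: V.append((c,q[0][0]));print(n,q[0][1])
    if n!="wrist": print([(k,int(m.sum())) for m,k in sil(n,"pot")],[fit([(c,m)],potpts,[.4725,-.0195]) for m,k in sil(n,"pot")[:1]])
def cost(p):return sum(np.abs(render(c,gen(*p))-m).sum()/m.sum() for c,m in V)
x0=np.array([.0895,0,.0187,0,0,0]);S=np.vstack([x0]+[x0+np.eye(6)[i]*(.006 if i<3 else .06) for i in range(6)])
o=minimize(cost,x0,method="Nelder-Mead",options=dict(initial_simplex=S,xatol=2e-4,fatol=1e-4,maxiter=500))
print(o.x.round(4),o.fun,[round(np.abs(render(c,gen(*o.x))-m).sum()/m.sum(),3) for c,m in V])
w=p0+T@[o.x[0],o.x[1],-o.x[2]];print("lid centre",w, "tool shift to pot",(T.T@(np.array([.4725,-.0195,.0725])-w)).round(4))
E
python3 f.py
```

```text
[0.39376945 0.02576684 0.11895542] [ 0.92441153  0.44909753 -0.58583713] -2.254172207865119 14.775
wrist 0.66
scene 0.6
[(0.89, 491)] [(array([ 0.4589, -0.0062]), np.float64(1.04))]
side 0.97
[(0.68, 1124), (0.56, 964)] [(array([0.4726, 0.1073]), np.float64(0.424))]
[ 0.0902 -0.0044  0.0176  0.0298  0.0295 -0.0197] 1.983164439119974 [np.float64(0.077), np.float64(1.772), np.float64(0.134)]
lid centre [ 0.47353862 -0.01673416  0.13636705] tool shift to pot [0.0007 0.0028 0.0639]
```

```bash
cat >> f.py <<'E'
V2=[V[0],V[-1]];V=V2
o=minimize(cost,x0,method="Nelder-Mead",options=dict(initial_simplex=S,xatol=2e-4,fatol=1e-4,maxiter=500))
w=p0+T@[o.x[0],o.x[1],-o.x[2]];print(o.x.round(4),o.fun,"lid",w)
ims=[]
for n,(u,v) in (("scene",(230,110)),("side",(200,160))):
    c=cam(n);im=cv2.resize(c["color"][v:v+100,u:u+133,::-1],None,fx=3,fy=3,interpolation=cv2.INTER_CUBIC)
    for P,col in [(gen(*o.x)[0],(0,0,255)),(gen(*o.x)[1],(0,0,255)),(potpts(.4725,-.0195)[0][:60],(255,0,0)),(potpts(.4725,-.0195)[0][60:],(255,0,0))]:
        cv2.polylines(im,[cv2.convexHull(((proj(c,P)+.5-[u,v])*3).astype(np.float32)).astype(int)],True,col)
    ims.append(im)
cv2.imwrite("pics/f%d.png"%(s["time"]*100),np.hstack(ims)[:,:800])
E
python3 f.py|tail -1; ls pics
```

```text
[ 0.0907 -0.0013  0.0162  0.0001  0.0358 -0.0166] 0.17112992387836626 lid [ 0.47361733 -0.01931847  0.13626887]
a0.png
a1.png
f1527.png
w1.png
w2.png
w3.png
```

View pics/f1527.png

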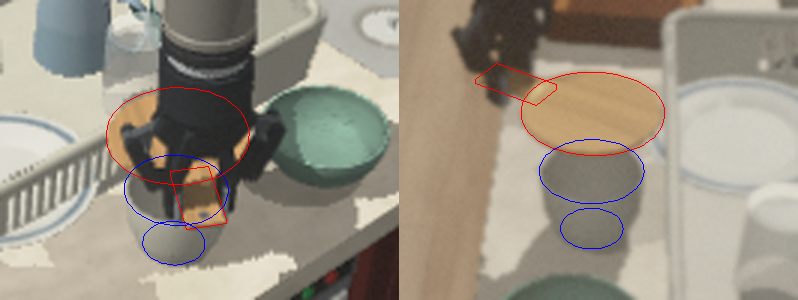

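The lid (red) is level above the pot (blue) and centred on it, to within about 1 mm by the fit. I'll lower it.

Request:
step_arm([
  [0,0,0.02,0,0,0,1],
  [0,0,0.02,0,0,0,1],
  [0,0,0.012,0,0,0,1],
  [0,0,0.005,0,0,0,1],
  [0,0,0,0,0,0,1],
])

```text
time: 16.5
ee_pos: [0.395, 0.0261, 0.0628]
eef_rot: [-3.028, 0.836, -0.0]
contact_force: [0.5, 0.4, -1.0]
gripper_width: 0.378
grip_force: 59.7
```

Request:
step_arm([
  [0,0,0.002,0,0,0,1],
  [0,0,0.001,0,0,0,1],
  [0,0,0,0,0,0,1],
])

```text
time: 16.88
ee_pos: [0.395, 0.026, 0.0599]
eef_rot: [-3.028, 0.836, -0.0]
contact_force: [-0.7, 0.4, -0.5]
gripper_width: 0.377
grip_force: 59.7
```

```bash
python3 f.py|tail -1; ls pics
```

```text
[ 0.0919 -0.0008  0.0179 -0.0009  0.0223 -0.0051] 0.14549464529712158 lid [ 0.47424956 -0.02049205  0.077887  ]
a0.png
a1.png
f1527.png
f1687.png
w1.png
w2.png
w3.png
```

Request:
step_arm([
  [-0.0015,0,0.001,0,0,0,1],
  [0,0,0.001,0,0,0,1],
  [0,0,0.001,0,0,0,1],
  [0,0,0,0,0,0,1],
])

```text
time: 17.98
ee_pos: [0.3936, 0.0268, 0.0567]
eef_rot: [3.028, -0.836, -0.0]
contact_force: [0.1, 0.2, -0.9]
gripper_width: 0.376
grip_force: 59.8
```

Request:
step_arm([
  [0,0,0.001,0,0,0,1],
  [0,0,0,0,0,0,1],
])

```text
time: 18.23
ee_pos: [0.3938, 0.0268, 0.0559]
eef_rot: [-3.028, 0.836, -0.001]
contact_force: [-0.1, -0.6, 0.7]
gripper_width: 0.376
grip_force: 59.9
```

Request:
step_arm([
  [0,0,0.001,0,0,0,1],
  [0,0,0,0,0,0,1],
])

```text
time: 18.48
ee_pos: [0.3938, 0.0268, 0.055]
eef_rot: [-3.028, 0.836, -0.001]
contact_force: [-1.3, -0.0, 3.8]
gripper_width: 0.38
grip_force: 60.1
```

Contact. I'll release by opening a little, check, then lift.

Request:
step_arm([
  [0,0,0,0,0,0,0.15],
  [0,0,0,0,0,0,0.0],
  [0,0,0,0,0,0,-0.3],
  [0,0,0,0,0,0,-0.3],
  [0,0,0,0,0,0,-0.3],
])

```text
time: 19.1
ee_pos: [0.3936, 0.0268, 0.0548]
eef_rot: [3.028, -0.836, -0.0]
contact_force: [0.8, -0.4, -0.2]
gripper_width: 0.65
grip_force: 0.0
```

Request:
step_arm([
  [0,0,-0.01,0,0,0,-0.3],
  [0,0,-0.02,0,0,0,-0.3],
  [0,0,-0.04,0,0,0,-0.3],
  [0,0,-0.05,0,0,0,-0.3],
  [-0.04,0,-0.04,0,0,0,-0.3],
  [-0.03,0.05,-0.01,0,0,0,-0.3],
  [0,0.05,0,0,0,0,-0.3],
  [0,0,0,0,0,0,-0.3],
])

```text
time: 20.1
ee_pos: [0.2807, -0.0252, 0.2255]
eef_rot: [3.026, -0.845, 0.003]
contact_force: [0.7, 0.1, -0.6]
gripper_width: 0.648
grip_force: 0.0
```

Run:
```python
from h import *
ims=[];V=[]
s=r.read_state();print(s["ee_pos"],s["contact_force"],s["time"])
for n,(u,v) in (("scene",(230,110)),("side",(200,170))):
    c=cam(n);q=sil(n,"lid_center")
    for m,k in q[:1]: V.append((c,m));print(n,k,fit([(c,m)],lambda x,y,a:lidpts(x,y,a,.0725),[.4725,-.0195,-2.1]))
    for th in("pot","bowl"):print(th,[(onz(c,p,0).round(3),k) for p,k in mark(n,th)])
    m=[k for k,_ in sil(n,"pot")]
    im=cv2.resize(c["color"][v:v+100,u:u+133,::-1],None,fx=3,fy=3,interpolation=cv2.INTER_CUBIC)
    for P in (potpts(.4725,-.0195)[0][:60],potpts(.4725,-.0195)[0][60:]):
        cv2.polylines(im,[cv2.convexHull(((proj(c,P)+.5-[u,v])*3).astype(np.float32)).astype(int)],True,(255,0,0))
    ims.append(im)
print(fit(V,lambda x,y,a,z:lidpts(x,y,a,z),[.4725,-.0195,-2.1,.0725]) )
cv2.imwrite("pics/end.png",np.hstack(ims))
```

```text
[ 0.28067359 -0.02521003  0.2254943 ] [ 0.68508651  0.14615137 -0.55280536] 20.1
scene 0.62 (array([ 0.4714, -0.0171, -2.0975]), np.float64(0.042))
pot [(array([ 0.467, -0.027,  0.   ]), 0.64)]
bowl [(array([ 0.465, -0.219,  0.   ]), 0.9)]
side 0.82 (array([ 0.4711, -0.0132, -2.1013]), np.float64(0.08))
pot [(array([ 0.479, -0.029,  0.   ]), 0.59)]
bowl [(array([ 0.46 , -0.205, -0.   ]), 0.6)]
(array([ 0.4709, -0.0157, -2.0937,  0.0735]), np.float64(0.133))
```

View pics/end.png

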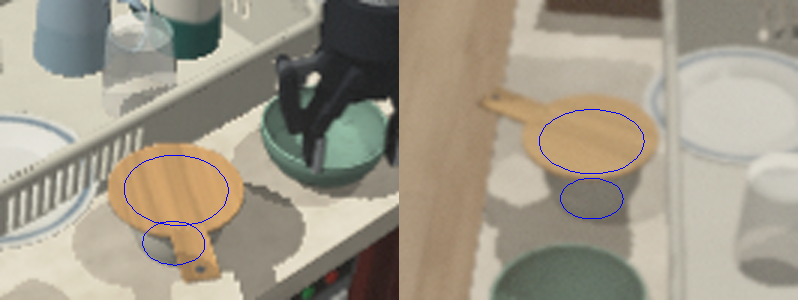

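The lid lies flat on the pot with its mouth closed, centred within about 3 mm (scene (174,190), side (592,140) in the crop). The pot and bowl are where they were and the gripper is clear.

```bash
python3 -c "
from cell import r
print(r.hand_in())"
```

```text
the job is handed in; nothing more can be done
None
```

The lid was slid over the block's right-hand edge, pinched by its tab and laid flat on the pot, centred to about 4 mm by the camera fit; the gripper is clear, the pot and bowl look unmoved, and the job was handed in after about 20 s of robot time (no verdict was returned).

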